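# Spring check of a jeweller's tilt plate

## Task

Check the spring of the tilt plate: with a fingertip, press its yellow-padded corner gently down until the pointer's tip is level with the red mark on the white scale, without running past the mark, and keep it there for about a second. Then let go so that the plate springs back level. Leave the red mark, the ring in the middle of the plate and the other things on the bench where they are, and pick nothing up.

Things in the scene. Friction and masses are not known exactly. Their poses are not given: they have to be found in the camera images.
- fixture: tilt fixture bolted to the bench: dark steel base, a 135 x 135 square set as a diamond, 12 high, carrying a square aluminium plate (130 x 130 x 8) set as a diamond, pivoted on two posts along the fixture's own x axis at 60 above the bench. Corners lie 92 from the middle: the yellow pad is on the +y corner, a black pointer reaches out from the -y corner to an upright white scale (135 tall, faces +x, lines 10 apart). Origin: on the bench under the middle of the plate, z up
- tilt_plate (a joint): tilt of the plate, rad: 0 level (at rest), grows as the yellow corner goes down and the pointer rises; stops at 0.30. A spring of 3.0 N m/rad brings it back to 0, so pressing the pad takes about 3 N at 0.07 rad and 10 N at 0.22 rad
- pad_top (a point): centre of the upper face of the yellow pad, a disc 26 in diameter and 8 thick on the plate's corner, 70 from the pivot axis and 72 above the bench at rest; the place to press. Moves with the plate; z is the plate's normal
- pointer_tip (a point): end of the black pointer, 160 from the pivot axis on the side away from the pad, 60 above the bench at rest; rises by about 2.3 times what the pad goes down. Moves with the plate
- mark (a joint): where the red mark was set, rad: the value that tilt_plate has when the pointer's tip is exactly level with the middle of the mark. From 0.07 to 0.22; held by friction and not to be touched
- mark_point (a point): inner end of the red mark, a bar 8 high, 30 wide and 12 thick in front of the white scale; the pointer's tip comes to this very point when level with the middle of the mark. z is up
- signet_ring: brass ring, 25 outside diameter, 12 high, lying loose in a low nest at the middle of the tilt plate; it stays there. Origin: centre of its underside
- mandrel: loose steel ring cone standing on the bench beside the fixture, foot 36 diameter, 85 high. Origin: centre of its underside; not part of the job
- jar: loose small amber jar with dark cap, 42 diameter, 50 high, standing beside the fixture. Origin: centre of its underside; not part of the job
- compound_puck: loose green puck of polishing compound, 42 diameter, 26 high, on the bench beside the fixture. Origin: centre of its underside; not part of the job
- hammer: loose hammer 220 long lying on the bench, well to the left. Origin: middle of its length, underside; not part of the job
- wax_block: loose blue block of carving wax, 70 x 35 x 25 high, to the left. Origin: centre of its underside; not part of the job
- pickle_bowl: loose white bowl, 90 diameter, 35 high, well to the right. Origin: centre of its underside; not part of the job
There are look-alikes about, which are no part of the job. What is meant by the mandrel is not orange, and is the smaller of those in its own colour.

How it is judged:
By the outcome, as a careful person would: the job done as asked, in the order asked, and still so for the second after the job is handed in, with the robot touching nothing.
It also fails if it takes over 42 s, if anything falls off the work surface, if the arm or the gripper's body presses on something with over 40 N, if the wrist force passes 120 N, or if a joint passes its speed limit or range.

## Robot

A 6-joint arm with a two-finger parallel gripper is mounted at the origin on the work surface. World frame = base frame: x ahead of the robot, y to its left, z up, the work surface at z = 0. Lengths are in mm, angles in rad, forces in N, time in s.
With the tool pointing down it reaches from about 375 to 825 mm from the base axis. Payload 5.5 kg.
Tool frame: the origin (TCP) lies at the very end of the fingers, on their centre line; the grasp point (between the pads) lies 19 mm behind it; z points along the fingers, y is the line along which they close (so a half turn about z gives the same grasp; the last joint's range is limited). The gripper opens to 85 mm and grips with 20 to 120 N. Pads are 22 mm wide; open, the fingers measure 114 mm over their backs; the gripper's body (76 mm by 85 mm) begins 54 mm behind the grasp point. The pads swing forward as they close: fully open they stand 13 mm farther back than shut.
Start: joints at [1.291, 0.314, -0.047, 1.21, 0, 1.571], TCP at [165.695, 576.663, 231.299] pointing down, gripper open.
Joint ranges: [-2.67, 2.67], [-0.69, 1.73], [-1.03, 1.25], [-2.08, 2.16], [-1.42, 1.45], [-3.14, 3.14]. Speed limits (rad/s): [2.39, 2.39, 3.01, 3.14, 3.14, 3.14].

## Interface

Orientations are given as a 3x3 rotation matrix whose columns are the frame's x, y, z axes.
In Python, from cell import arm, get_image, camera_model, job gives the robot as it stands.
- The arm moves only by the tool send_rows, never from a script. Its argument "increments" is a list of rows, each an object of numbers: "claw": the opening in per cent of the stroke, from 0 (shut) to 100 (fully open); "tx", "ty", "tz": the shift along the tool's x, y, z in m; "wx", "wy", "wz": the turn, a rotation vector about the tool's x, y, z in rad. A call has 1 to 5 rows; each row is the pose to reach, as a shift and turn from the pose commanded when the call began, along the tool's axes at that moment; what a row does not reach only later rows make up. A row lasts 1/10 s, in which the tool goes at most 50 mm and 8.59 degrees, less where a joint would pass 70% of its speed; a pose out of reach is approached as far as the arm can. A call with a gripper value outside its range is refused whole. The fingers move at their own pace and stop on an object; "newtons" is the grip in N (left out, the last holds). Time passes only in rows, so rows that repeat a pose let the fingers close. It gives the time, the measured TCP pose, the force, the opening and the grip force at its end, in the units of the state.
- arm.observe(): the state, without advancing time (a new reading comes with each control period).
- get_image(name): name is "side" or "top"; returns the picture (400x640x3 uint8, red, green, blue); there is no depth.
- camera_model(name): a dict with "camera_matrix" (3x3 intrinsics, pixels), "T" (4x4, takes a point from camera to world coordinates). Camera axes: x right, y down, z forward; pixel columns grow to the right and rows downward; lengths in mm; the calibration is good to about 2 mm. A picture is of the moment at which its call begins. camera_model takes no time and is no camera call.
- job.job_done(): hands the job in; it is judged then, once.
The state is a dict: "clock": time; "joint_pos": joint angles; "joint_velocities": joint speeds; "joint_efforts": joint torques, N m; "eef_pos": TCP position; "tool_rot": TCP orientation; "force": force on the tool from outside, world axes, zero at the start; "moment": the same for the moment, N m; "width": finger opening in mm; "finger_force": force on a finger pad.
Only numpy, scipy, OpenCV 4.12 (cv2) and the standard library are available. Lean on these libraries where they do the work, as an engineer would, in place of code of your own. Each camera call takes 0.05 s, during which the arm holds its last target. There are 200 camera calls.

## Working session

There is one attempt and no reset: what is moved stays moved. The work goes in short steps, Python scripts to look and compute and a tool call to move; the robot and the scene stay as the last step left them, time stands still between calls to the robot, and variables do not carry over. Pictures are saved under pics/ and viewed, at most 10 in all, crops included, and the job is handed in when it is done.

Besides the shell and the picture viewer there is one more tool, called after ">>>" in YAML: its name, and indented under it one key for each argument. send_rows: Moves the arm, as the interface text tells. Its arguments: {"type":"object","properties":{"increments":{"type":"array"},"newtons":{"type":"number"}},"required":["increments"]}

```bash
mkdir -p pics
python3 - <<'E'
from cell import arm, get_image, camera_model
import cv2
for n in("side","top"):
    cv2.imwrite(f"pics/{n}0.png",get_image(n)[:,:,::-1]); m=camera_model(n); print(n,m["camera_matrix"],m["T"])
s=arm.observe(); print(s)
E
```

```text
side [[469.5908156    0.         321.04897106]
 [  0.         469.5908156  205.35584352]
 [  0.           0.           1.        ]] [[-9.83458552e-01 -1.23235831e-01  1.32748658e-01  3.79113256e+02]
 [-1.80111640e-01  5.87601428e-01 -7.88850023e-01  1.00278969e+03]
 [ 1.92112873e-02 -7.99710880e-01 -6.00077857e-01  8.49622488e+02]
 [ 0.00000000e+00  0.00000000e+00  0.00000000e+00  1.00000000e+00]]
top [[397.70201984   0.         313.61358506]
 [  0.         397.70201984 193.53965241]
 [  0.           0.           1.        ]] [[ 1.56701611e-02 -9.87626244e-01  1.56041175e-01  3.76724185e+02]
 [-9.99163979e-01 -2.13606251e-02 -3.48578091e-02  8.66497017e+00]
 [ 3.77596241e-02 -1.55364494e-01 -9.87135292e-01  1.08258068e+03]
 [ 0.00000000e+00  0.00000000e+00  0.00000000e+00  1.00000000e+00]]
{'clock': 0.1, 'joint_pos': array([ 1.29099011e+00,  3.14166556e-01, -4.79307012e-02,  1.21019309e+00,
        2.25047955e-05,  1.57080846e+00]), 'joint_velocities': array([ 0.00014723,  0.00011556,  0.00146473,  0.00114485,  0.00152028,
       -0.00069623]), 'joint_efforts': array([ 2.44802126e-03, -5.40768635e+01,  3.40541053e+01,  1.12393813e-02,
        9.35477965e-05, -1.22047567e-05]), 'eef_pos': array([165.55867743, 576.1948049 , 230.53524288]), 'tool_rot': array([[-9.61105614e-01,  2.76180757e-01, -4.34232009e-04],
       [ 2.76181098e-01,  9.61104551e-01, -1.42970030e-03],
       [ 2.24866467e-05, -1.49401966e-03, -9.99998884e-01]]), 'force': array([-0.05981445, -0.18740049,  0.02081249]), 'moment': array([-0.02585392, -0.00861524,  0.02274454]), 'finger_force': 0.0, 'width': 85.54560593965797}
```

View pics/side0.png

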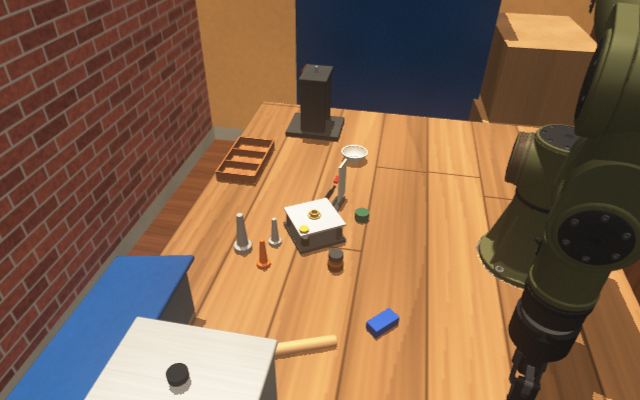

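View pics/top0.png

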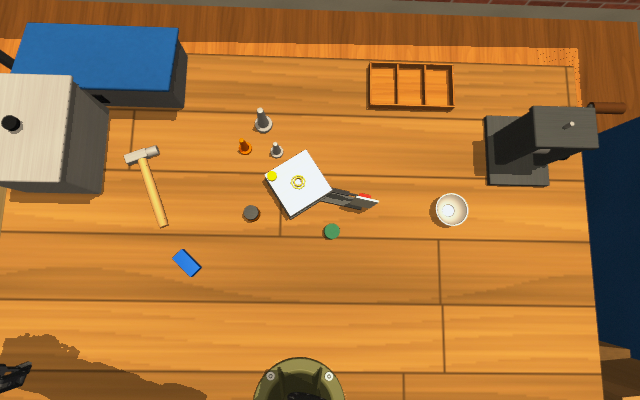

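The pad is at top (271,176) and side (304,230). The mark is at top (364,195) and side (337,181). Next I'll measure both with colour masks and view zoomed crops.

```bash
cat > h.py <<'E'
import numpy as np, cv2
from cell import arm, get_image, camera_model
C={n:camera_model(n) for n in("side","top")}
def ray(n,p):
    K=np.array(C[n]["camera_matrix"]);T=np.array(C[n]["T"])
    d=T[:3,:3]@np.linalg.solve(K,[p[0],p[1],1.]); return T[:3,3],d/np.linalg.norm(d)
def plane(n,p,z):
    o,d=ray(n,p); return o+d*(z-o[2])/d[2]
def tri(ps,pt):
    (a,u),(b,v)=ray("side",ps),ray("top",pt)
    s=np.linalg.lstsq(np.c_[u,-v],b-a,rcond=None)[0]
    p,q=a+s[0]*u,b+s[1]*v; return (p+q)/2,np.linalg.norm(p-q)
def proj(n,P):
    T=np.linalg.inv(C[n]["T"]);q=np.array(C[n]["camera_matrix"])@(T[:3,:3]@P+T[:3,3]); return q[:2]/q[2]
def blobs(im,lo,hi,box,amin=4):
    x0,y0,x1,y1=box; m=cv2.inRange(cv2.cvtColor(im[y0:y1,x0:x1],cv2.COLOR_RGB2HSV),lo,hi)
    n,_,st,c=cv2.connectedComponentsWithStats(m)
    return [(c[i]+[x0,y0],st[i]+[x0,y0,0,0,0]) for i in range(1,n) if st[i][4]>=amin]
E
python3 - <<'E'
from h import *
B={"side":(280,150,380,260),"top":(240,140,390,230)}
t=[]
for n,b in B.items():
    im=get_image(n)
    for nm,lo,hi in(("yel",(22,150,120),(35,255,255)),("red",(0,200,90),(5,255,255)),("red2",(174,150,90),(180,255,255))):
        for c,s in blobs(im,lo,hi,b): print(n,nm,c.round(1),s)
    x0,y0,x1,y1=b; k=7 if n=="side" else 5
    t.append(cv2.resize(im[y0:y1,x0:x1],None,fx=k if n=="top" else 5,fy=k if n=="top" else 5,interpolation=cv2.INTER_CUBIC)[:,:,::-1])
cv2.imwrite("pics/s1.png",t[0]);cv2.imwrite("pics/t1.png",t[1])
E
```

```text
side yel [303.5 228.4] [300 226   8   6  42]
top yel [271.4 175.4] [267 171  10  10  76]
top yel [298.2 179.5] [293 175  12  11  37]
top yel [297.5 188. ] [296 188   4   1   4]
top red [364.5 195.3] [359 193  12   5  27]
```

View pics/s1.png

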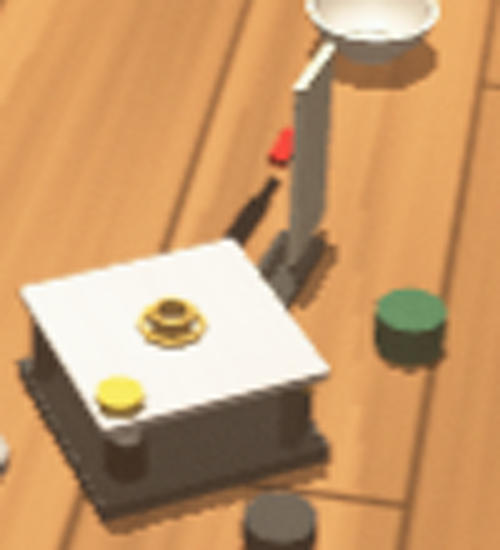

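View pics/t1.png

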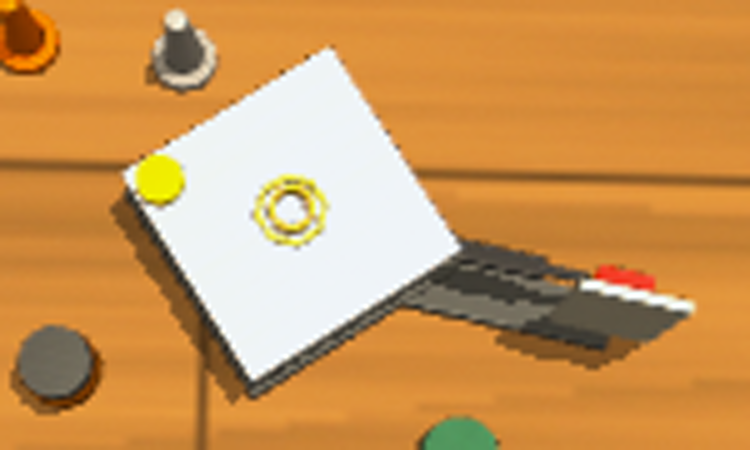

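```bash
cat >> h.py <<'E'
def soft(im,box,f):
    x0,y0,x1,y1=box; w=f(im[y0:y1,x0:x1].astype(float)); w=np.clip(w,0,None)
    ys,xs=np.mgrid[y0:y1,x0:x1]; return np.array([(w*xs).sum(),(w*ys).sum()])/w.sum()
redf=lambda a:np.where(a[...,0]-1.8*a[...,1]>30,a[...,0]-1.3*a[...,1],0)*(a[...,1]<1.35*a[...,2]+25)
yelf=lambda a:np.clip(np.minimum(a[...,0],a[...,1])-a[...,2]-90,0,60)*(a[...,1]>.85*a[...,0])
E
python3 - <<'E'
from h import *
s,t=get_image("side"),get_image("top")
rs,rt=soft(s,(330,172,343,186),redf),soft(t,(355,188,376,202),redf)
ys,yt=soft(s,(296,222,313,236),yelf),soft(t,(263,167,281,184),yelf)
print("px",rs,rt,ys,yt)
print("mark centre",tri(rs,rt)); print("pad",tri(ys,yt),plane("top",yt,72),plane("side",ys,72))
# plate corners from top at z=64
m=cv2.inRange(t[140:230,240:350],(190,190,190),(255,255,255)); m=cv2.morphologyEx(m,cv2.MORPH_OPEN,np.ones((5,5)));
c=max(cv2.findContours(m,0,2)[0],key=cv2.contourArea); r=cv2.minAreaRect(c); b=cv2.boxPoints(r)+[240,140]
P=[plane("top",p,64) for p in b]; print(b.round(1)); print(np.round(P,1)); O=np.mean(P,0); print("O",O)
pad=plane("top",yt,72); yd=pad-O; print("pad dist",np.linalg.norm(yd[:2]),np.degrees(np.arctan2(yd[1],yd[0])))
# red pixels side
print(s[174:186,330:342,0]);print(s[174:186,330:342,1])
E
```

```text
px [336.03545058 178.82171497] [364.85473341 195.30149518] [303.4526699  228.00667476] [271.44019139 175.31100478]
mark centre (array([ 533.00805409, -159.7194141 ,   71.46357775]), np.float64(3.565523715524428))
pad (array([580.54020536,  82.77338198,  69.50429891]), np.float64(3.3876141842610377)) [581.76067571  82.68584892  72.        ] [578.1564518   86.04784647  72.        ]
[[264.1 174.3]
 [305.7 148.3]
 [331.5 189.6]
 [289.9 215.6]]
[[585.5 102.4  64. ]
 [658.1  -4.5  64. ]
 [549.2 -73.7  64. ]
 [479.2  32.8  64. ]]
O [568.00524609  14.25945995  64.        ]
pad dist 69.79529032657115 78.63359738843386
[[213 212 210 208 215 220 224 227 199 132 127 118]
 [212 210 209 211 217 220 225 233 207 133 127 119]
 [213 211 210 214 219 217 235 247 223 131 124 120]
 [212 210 209 215 220 235 246 242 198 128 125 120]
 [211 208 209 217 228 241 248 242 198 129 124 119]
 [211 209 212 220 235 246 248 241 196 128 124 120]
 [209 209 215 223 236 246 247 237 180 129 125 121]
 [208 210 217 187 162 226 242 214 122 128 123 120]
 [208 212 218 191 134 127 118 138 149 127 122 121]
 [209 213 220 214 204 186 164 178 164 128 120 119]
 [209 215 220 220 220 226 231 216 162 126 120 121]
 [209 216 220 187 149 197 228 218 165 127 122 119]]
[[149 147 146 144 152 156 157 157 143 117 112 104]
 [149 147 146 147 154 156 140 128 122 117 111 104]
 [150 147 146 150 155 141 102  77  95 116 109 105]
 [148 146 147 151 154 129  82  75  95 113 109 105]
 [147 146 147 154 144 106  75  77  95 113 108 105]
 [149 147 149 152 126  83  77  75  94 111 107 104]
 [146 146 152 133  89  74  75  73  93 113 109 106]
 [145 147 152 122  56  66  72  71  93 112 107 104]
 [146 149 154 125  66  60  54  89 116 111 107 105]
 [146 150 155 146 130 111  88 117 130 114 105 104]
 [147 152 155 157 154 161 168 157 128 110 104 105]
 [148 153 157 130 104 139 164 159 131 112 105 102]]
```

The mark sits at about z 72–74, which gives roughly 0.08 rad. I'll close the gripper and move over the pad.

>>> send_rows:
  increments:
    - {"claw":0,"tx":-0.036,"ty":-0.024,"tz":0}
    - {"claw":0,"tx":-0.072,"ty":-0.048,"tz":0}
    - {"claw":0,"tx":-0.108,"ty":-0.072,"tz":0}
    - {"claw":0,"tx":-0.144,"ty":-0.096,"tz":0}
    - {"claw":0,"tx":-0.178,"ty":-0.12,"tz":0}
  newtons: 20

```text
invalid input at $.increments[0]: expected keys claw, tx, ty, tz, wx, wy, wz
```

>>> send_rows:
  increments:
    - {"claw":0,"tx":-0.036,"ty":-0.024,"tz":0}
    - {"claw":0,"tx":-0.072,"ty":-0.048,"tz":0}
    - {"claw":0,"tx":-0.108,"ty":-0.072,"tz":0}
    - {"claw":0,"tx":-0.144,"ty":-0.096,"tz":0}
    - {"claw":0,"tx":-0.178,"ty":-0.12,"tz":0}

```text
invalid input at $.increments[0]: expected keys claw, tx, ty, tz, wx, wy, wz
```

>>> send_rows:
  increments:
    - {"claw":0,"tx":-0.036,"ty":-0.024,"tz":0}
    - {"claw":0,"tx":-0.072,"ty":-0.048,"tz":0.01}
    - {"claw":0,"tx":-0.108,"ty":-0.072,"tz":0.03}
    - {"claw":0,"tx":-0.144,"ty":-0.096,"tz":0.05}
    - {"claw":0,"tx":-0.179,"ty":-0.119,"tz":0.08}

```text
invalid input at $.increments[0]: expected keys claw, tx, ty, tz, wx, wy, wz
```

>>> send_rows:
  increments:
    - {"claw":0,"tz":0.02}
    - {"claw":0,"tz":0.04}
    - {"claw":0,"tz":0.05}
    - {"claw":0,"tz":0.05}

```text
invalid input at $.increments[0]: expected keys claw, tx, ty, tz, wx, wy, wz
```

Run:
```python
from h import *
print(arm.observe())
s,t=get_image("side"),get_image("top")
a=cv2.resize(s[140:260,260:380],(600,600),interpolation=cv2.INTER_CUBIC)[:,:,::-1]
cv2.imwrite("pics/s2.png",a)
print(soft(s,(330,172,343,186),redf))
```

```text
{'clock': 0.3, 'joint_pos': array([ 1.29102972e+00,  3.13779248e-01, -4.74161220e-02,  1.21020171e+00,
        3.39105590e-05,  1.57081401e+00]), 'joint_velocities': array([-5.45191225e-05, -2.32727520e-03,  1.34186005e-03, -2.77142419e-03,
       -1.04489700e-03, -1.26318819e-03]), 'joint_efforts': array([ 5.25669802e-04, -5.38917339e+01,  3.39506757e+01,  1.07660875e-02,
       -3.22535470e-05,  9.46753033e-06]), 'eef_pos': array([165.61471118, 576.48949704, 230.99319252]), 'tool_rot': array([[-9.61115020e-01,  2.76148290e-01, -1.98479398e-04],
       [ 2.76148360e-01,  9.61114853e-01, -5.68033827e-04],
       [ 3.38999269e-05, -6.00755603e-04, -9.99999819e-01]]), 'force': array([-0.51470567, -0.00880397,  0.3040948 ]), 'moment': array([-0.01683068,  0.04950017,  0.0269964 ]), 'finger_force': 0.0, 'width': 85.42162402868077}
[336.03400713 178.81815299]
```

View pics/s2.png

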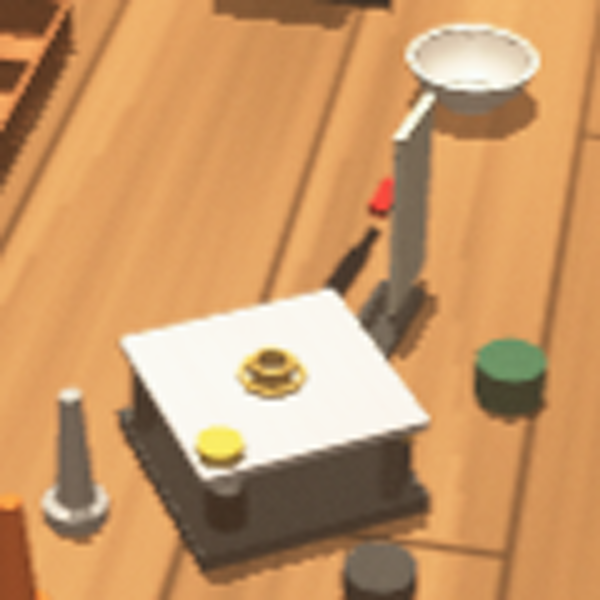

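The moves were refused because every row needs all its keys. The scene is unchanged: pointer tip at about (335,186), mark above it at (336,179). I'll resend with the full keys.

>>> send_rows:
  increments:
    - {"claw":0,"tx":-0.036,"ty":-0.024,"tz":0,"wx":0,"wy":0,"wz":0}
    - {"claw":0,"tx":-0.072,"ty":-0.048,"tz":0,"wx":0,"wy":0,"wz":0}
    - {"claw":0,"tx":-0.108,"ty":-0.072,"tz":0,"wx":0,"wy":0,"wz":0}
    - {"claw":0,"tx":-0.144,"ty":-0.096,"tz":0,"wx":0,"wy":0,"wz":0}
    - {"claw":0,"tx":-0.178,"ty":-0.12,"tz":0,"wx":0,"wy":0,"wz":0}
  newtons: 20

```text
clock: 0.9
eef_pos: [304.6, 410.8, 231.5]
tool_rot: [[-0.961, 0.276, 0.0], [0.276, 0.961, 0.0], [-0.0, 0.0, -1.0]]
force: [0.8, 0.5, 0.8]
width: 12.3
finger_force: 0.0
```

>>> send_rows:
  increments:
    - {"claw":0,"tx":-0.036,"ty":-0.024,"tz":0,"wx":0,"wy":0,"wz":0}
    - {"claw":0,"tx":-0.072,"ty":-0.048,"tz":0,"wx":0,"wy":0,"wz":0}
    - {"claw":0,"tx":-0.108,"ty":-0.072,"tz":0,"wx":0,"wy":0,"wz":0}
    - {"claw":0,"tx":-0.144,"ty":-0.096,"tz":0,"wx":0,"wy":0,"wz":0}
    - {"claw":0,"tx":-0.178,"ty":-0.12,"tz":0,"wx":0,"wy":0,"wz":0}

```text
clock: 1.4
eef_pos: [442.7, 246.2, 231.6]
tool_rot: [[-0.961, 0.276, 0.001], [0.276, 0.961, 0.0], [-0.001, 0.001, -1.0]]
force: [0.6, 0.8, 0.9]
width: 0.2
finger_force: 0.0
```

>>> send_rows:
  increments:
    - {"claw":0,"tx":-0.036,"ty":-0.024,"tz":0,"wx":0,"wy":0,"wz":0}
    - {"claw":0,"tx":-0.072,"ty":-0.048,"tz":0.01,"wx":0,"wy":0,"wz":0}
    - {"claw":0,"tx":-0.108,"ty":-0.072,"tz":0.03,"wx":0,"wy":0,"wz":0}
    - {"claw":0,"tx":-0.144,"ty":-0.096,"tz":0.05,"wx":0,"wy":0,"wz":0}
    - {"claw":0,"tx":-0.179,"ty":-0.119,"tz":0.08,"wx":0,"wy":0,"wz":0}

```text
clock: 1.9
eef_pos: [582.2, 83.3, 152.8]
tool_rot: [[-0.961, 0.277, 0.003], [0.277, 0.961, 0.0], [-0.003, 0.001, -1.0]]
force: [0.8, 0.6, -0.6]
width: -0.2
finger_force: 0.0
```

>>> send_rows:
  increments:
    - {"claw":0,"tx":0,"ty":0,"tz":0.03,"wx":0,"wy":0,"wz":0}
    - {"claw":0,"tx":0,"ty":0,"tz":0.05,"wx":0,"wy":0,"wz":0}
    - {"claw":0,"tx":0,"ty":0,"tz":0.06,"wx":0,"wy":0,"wz":0}
    - {"claw":0,"tx":0,"ty":0,"tz":0.065,"wx":0,"wy":0,"wz":0}
    - {"claw":0,"tx":0,"ty":0,"tz":0.065,"wx":0,"wy":0,"wz":0}

```text
clock: 2.4
eef_pos: [579.9, 85.1, 87.3]
tool_rot: [[-0.961, 0.276, 0.0], [0.276, 0.961, 0.0], [0.0, 0.0, -1.0]]
force: [0.4, 0.4, 0.1]
width: 0.3
finger_force: 0.0
```

Run:
```python
from h import *
o=arm.observe(); print(o["eef_pos"],o["force"])
s,t=get_image("side"),get_image("top")
a=cv2.resize(s[140:260,260:380],(600,600),interpolation=cv2.INTER_CUBIC)[:,:,::-1]
cv2.imwrite("pics/s3.png",a)
print(soft(s,(330,172,343,186),redf),soft(t,(355,188,376,202),redf))
```

```text
[579.92250241  85.12049503  87.32878203] [0.39560277 0.43065477 0.05422667]
[336.09374761 178.78380967] [364.84803259 195.22627931]
```

View pics/s3.png

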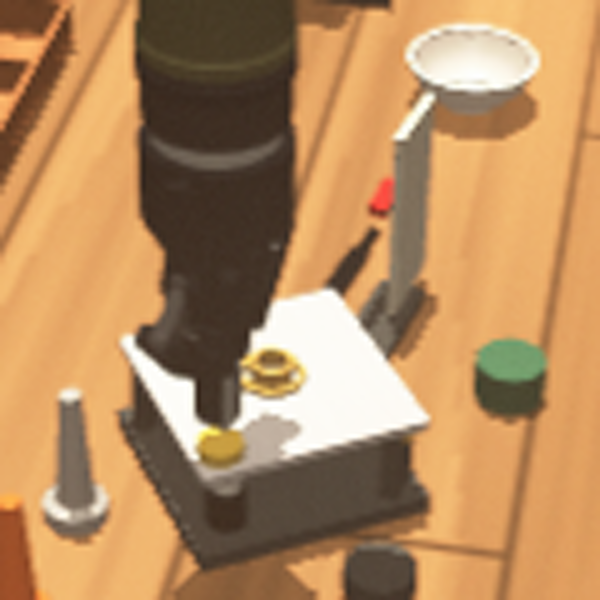

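```bash
cat >> h.py <<'E'
O=np.array([568.0,14.3,0]);yd=np.array([np.cos(np.radians(78.6)),np.sin(np.radians(78.6)),0]);xd=np.array([yd[1],-yd[0],0])
def tip(th,dx=0): return O-yd*160*np.cos(th)+xd*dx+[0,0,60+160*np.sin(th)]
def barc(m): return tip(m)-yd*15
E
python3 - <<'E'
from h import *
print("tip0",proj("side",tip(0)),proj("top",tip(0)))
for m in(.07,.08,.09,.1,.11,.12): print(m,"tip",proj("side",tip(m)).round(2),"bar",proj("side",barc(m)).round(2),proj("top",barc(m)).round(2))
print("pad",proj("side",O+70*yd+[0,0,72]),"far corner",proj("side",O-92*yd+[0,0,64]),"xcorners",proj("side",O+92*xd+[0,0,64]),proj("side",O-92*xd+[0,0,64]))
print("near", proj("side",O+92*yd+[0,0,64]))
s=get_image("side"); print(s[176:200,324:340].sum(2)//3)
E
```

```text
tip0 [333.29343935 184.89912032] [357.59589048 195.23338087]
0.07 tip [333.38 181.85] bar [335.14 179.27] [363.74 195.8 ]
0.08 tip [333.38 181.42] bar [335.15 178.84] [363.8 195.7]
0.09 tip [333.39 181.  ] bar [335.15 178.42] [363.85 195.59]
0.1 tip [333.39 180.58] bar [335.16 178.  ] [363.89 195.49]
0.11 tip [333.39 180.16] bar [335.16 177.58] [363.93 195.38]
0.12 tip [333.38 179.74] bar [335.15 177.17] [363.96 195.27]
pad [302.318597   227.06894759] far corner [324.99785253 196.07002803] xcorners [282.03001249 206.2052049 ] [344.56728082 222.62021861]
near [298.90480125 234.48562326]
[[179 174 168 160 158 159 159 157 156 161 165 157 141 132 137 119]
 [179 174 164 159 159 160 160 157 157 161 165 156 135 129 131 119]
 [178 173 162 157 160 160 159 157 157 163 162 147 133 130 131 117]
 [177 169 160 158 160 159 158 157 159 164 154 134 131 130 130 119]
 [174 167 159 157 159 160 157 158 162 154 135 131 131 127 123 118]
 [172 162 157 160 160 158 156 158 163 132  90 120 129 119 100 118]
 [170 161 158 160 159 159 155 159 163 138  83  78  71 101 125 117]
 [166 159 159 160 160 156 156 160 165 
[... 401 characters left out ...]
  67 134 176 179 165 128 114]
 [159 160 159 157 151 119  58  57  59  83 146 178 179 166 130 114]
 [160 159 159 153 120  68  57  58  57 104 161 178 180 167 131 117]
 [161 161 157 130  79  57  60  58  68 135 175 178 179 166 131 118]
 [160 159 142  97  60  58  59  56 105 160 176 179 179 161 124 119]
 [160 157 122  67  57  56  56  86 145 172 176 179 180 161 124 118]
 [158 133  79  59  57  59  69 130 172 174 178 178 175 159 124 118]
 [143  98  58  57  59  60 103 154 172 175 177 160 118 115 122 114]
 [161 137 111  72  56  85 142 171 172 175 164 130  97  97 119 114]
 [242 250 237 146  74 130 167 170 173 166 137 112  94  99 119 116]
 [248 249 250 234 151 154 168 170 174 157 118  94  79  98 118 112]]
```

Everything that matters is visible, and I estimate the mark at about 0.10 rad. Descending to just above contact, then small steps.

>>> send_rows:
  increments:
    - {"claw":0,"tx":0,"ty":0,"tz":0.006,"wx":0,"wy":0,"wz":0}
    - {"claw":0,"tx":0,"ty":0,"tz":0.011,"wx":0,"wy":0,"wz":0}
    - {"claw":0,"tx":0,"ty":0,"tz":0.013,"wx":0,"wy":0,"wz":0}
    - {"claw":0,"tx":0,"ty":0,"tz":0.013,"wx":0,"wy":0,"wz":0}

```text
clock: 2.95
eef_pos: [579.5, 84.8, 73.6]
tool_rot: [[-0.961, 0.276, -0.001], [0.276, 0.961, -0.0], [0.001, -0.0, -1.0]]
force: [-0.4, -0.1, 0.3]
width: -0.0
finger_force: 0.0
```

>>> send_rows:
  increments:
    - {"claw":0,"tx":0,"ty":0,"tz":0.001,"wx":0,"wy":0,"wz":0}
    - {"claw":0,"tx":0,"ty":0,"tz":0.002,"wx":0,"wy":0,"wz":0}
    - {"claw":0,"tx":0,"ty":0,"tz":0.003,"wx":0,"wy":0,"wz":0}
    - {"claw":0,"tx":0,"ty":0,"tz":0.004,"wx":0,"wy":0,"wz":0}
    - {"claw":0,"tx":0,"ty":0,"tz":0.004,"wx":0,"wy":0,"wz":0}

```text
clock: 3.45
eef_pos: [580.1, 85.1, 70.3]
tool_rot: [[-0.961, 0.276, 0.0], [0.276, 0.961, 0.0], [-0.0, 0.001, -1.0]]
force: [-0.3, 1.0, 1.3]
width: 0.0
finger_force: 0.7
```

>>> send_rows:
  increments:
    - {"claw":0,"tx":0,"ty":0,"tz":0.001,"wx":0,"wy":0,"wz":0}
    - {"claw":0,"tx":0,"ty":0,"tz":0.002,"wx":0,"wy":0,"wz":0}
    - {"claw":0,"tx":0,"ty":0,"tz":0.002,"wx":0,"wy":0,"wz":0}

```text
clock: 3.75
eef_pos: [580.2, 85.2, 68.4]
tool_rot: [[-0.961, 0.276, 0.001], [0.276, 0.961, 0.001], [-0.0, 0.001, -1.0]]
force: [0.1, 3.0, 2.9]
width: 0.1
finger_force: 1.5
```

Run:
```python
from h import *
s=get_image("side"); o=arm.observe(); print(o["eef_pos"],o["force"])
print(s[176:192,326:340].sum(2)//3)
```

```text
[580.1956822   85.1205296   68.38173771] [-0.37649903  2.16765548  3.43263113]
[[168 161 159 161 160 159 156 161 164 157 141 131 138 118]
 [164 158 160 161 160 157 157 163 167 155 135 130 129 119]
 [163 157 160 160 158 157 159 164 161 146 132 130 131 119]
 [161 158 161 160 159 158 160 164 155 134 132 130 130 119]
 [159 160 161 160 158 157 161 155 136 131 132 128 123 119]
 [157 159 161 159 156 159 164 135  89 118 129 119 100 118]
 [158 159 160 158 157 158 164 135  70  68  69 102 126 116]
 [158 160 159 158 156 162 164 135  71  66  95 131 136 117]
 [160 161 159 156 157 162 153 104  59 106 163 167 140 117]
 [160 161 160 158 157 161 126  58  70 137 176 168 139 117]
 [162 161 159 154 155 128  69  56 104 160 178 169 138 116]
 [160 160 157 142 105  70  57  61 132 176 178 165 129 118]
 [161 160 152 116  58  58  59  84 145 176 178 165 131 115]
 [160 157 125  68  60  57  56 105 160 178 180 166 132 115]
 [160 145  98  57  58  58  68 134 175 178 180 166 131 115]
 [158 123  66  60  57  58 107 159 174 178 180 166 131 118]]
```

The tip has risen about 2.3 px (≈0.055 rad) and needs about 4.1 px. Adding 2 mm, then looking.

>>> send_rows:
  increments:
    - {"claw":0,"tx":0,"ty":0,"tz":0.001,"wx":0,"wy":0,"wz":0}
    - {"claw":0,"tx":0,"ty":0,"tz":0.002,"wx":0,"wy":0,"wz":0}
    - {"claw":0,"tx":0,"ty":0,"tz":0.002,"wx":0,"wy":0,"wz":0}
    - {"claw":0,"tx":0,"ty":0,"tz":0.002,"wx":0,"wy":0,"wz":0}

```text
clock: 4.2
eef_pos: [580.2, 85.1, 66.4]
tool_rot: [[-0.961, 0.276, 0.001], [0.276, 0.961, 0.0], [-0.0, 0.001, -1.0]]
force: [-0.6, 3.9, 4.1]
width: -0.3
finger_force: 2.3
```

Run:
```python
from h import *
s=get_image("side"); o=arm.observe(); print(o["eef_pos"],o["force"])
print(s[176:190,326:340].sum(2)//3); print(s[176:190,326:340,0])
cv2.imwrite("pics/s4.png",cv2.resize(s[165:205,315:355],(600,600),interpolation=cv2.INTER_CUBIC)[:,:,::-1])
```

```text
[580.23035803  85.02664206  66.37934341] [-0.09144928  4.54258518  4.06380884]
[[169 160 160 160 161 160 157 161 164 158 142 131 139 120]
 [165 159 159 161 159 158 157 162 165 157 135 130 131 120]
 [163 158 159 162 160 156 158 163 161 147 131 130 130 117]
 [162 159 160 160 159 157 160 164 154 135 133 131 130 118]
 [160 161 161 160 158 158 163 155 135 131 132 128 123 120]
 [156 160 159 159 157 158 163 135  90 119 130 120 103 118]
 [159 161 161 159 156 160 164 128  60  60  65 101 127 119]
 [159 162 161 158 157 160 138  85  58  81 107 132 138 118]
 [161 160 159 157 159 148 105  60  72 138 177 168 138 117]
 [160 160 159 155 153 125  68  59 107 160 176 168 139 116]
 [160 161 159 142 103  69  57  75 140 174 176 168 140 120]
 [162 160 154 117  58  59  58  83 144 175 178 165 130 118]
 [161 158 126  68  58  59  59 106 160 176 179 166 131 115]
 [161 144  96  59  59  58  69 132 173 176 179 165 131 116]]
[[233 225 224 225 225 223 221 225 229 228 242 251 232 138]
 [230 224 223 225 223 222 221 226 230 242 250 247 210 137]
 [227 222 223 225 224 220 222 227 235 247 251 247 209 135]
 [226 223 223 224 223 220 223 230 242 250 251 247 208 136]
 [224 224 225 224 222 222 227 232 244 250 251 244 190 137]
 [219 223 224 223 220 222 227 198 169 233 248 226 129 135]
 [223 224 225 222 219 224 227 182  80  85 106 146 159 136]
 [223 225 225 221 221 224 194 114  74 119 168 189 173 135]
 [225 224 222 220 222 207 145  74  95 195 239 228 174 135]
 [224 224 222 217 214 176  88  76 151 223 238 228 175 133]
 [224 224 222 200 143  88  72 104 197 237 239 228 174 137]
 [225 224 216 165  73  74  73 113 202 238 240 222 157 135]
 [224 221 176  87  73  74  74 150 223 239 241 223 157 132]
 [224 203 133  74  74  73  91 187 236 239 241 223 157 133]]
```

View pics/s4.png

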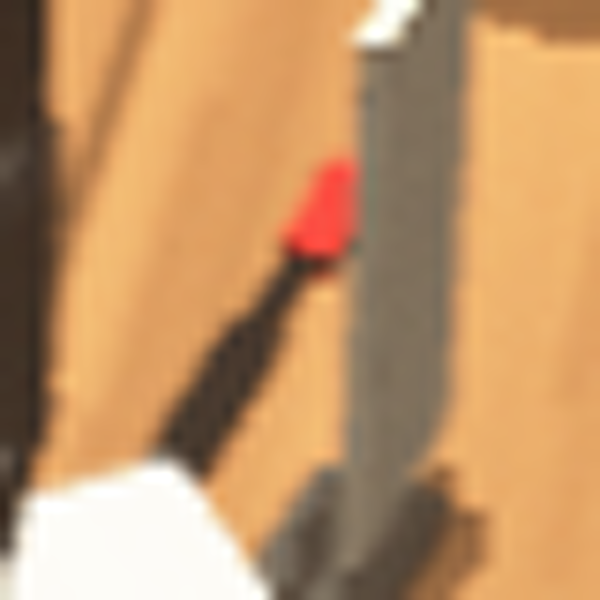

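Pointer tip at (334,182) is already in the lower part of the mark's end face, whose centre is at about row 181.6. It needs about 0.45 px more, so I'll push 0.9 mm and hold.

>>> send_rows:
  increments:
    - {"claw":0,"tx":0,"ty":0,"tz":0.0005,"wx":0,"wy":0,"wz":0}
    - {"claw":0,"tx":0,"ty":0,"tz":0.0009,"wx":0,"wy":0,"wz":0}
    - {"claw":0,"tx":0,"ty":0,"tz":0.0009,"wx":0,"wy":0,"wz":0}
    - {"claw":0,"tx":0,"ty":0,"tz":0.0009,"wx":0,"wy":0,"wz":0}

```text
clock: 4.65
eef_pos: [580.2, 84.9, 65.4]
tool_rot: [[-0.961, 0.276, 0.0], [0.276, 0.961, 0.0], [-0.0, 0.0, -1.0]]
force: [0.4, 3.9, 4.6]
width: 0.2
finger_force: 2.6
```

Run:
```python
from h import *
s=get_image("side"); o=arm.observe(); print(o["clock"],o["eef_pos"],o["force"])
print(s[178:188,328:339].sum(2)//3); print(s[178:188,328:339,0])
```

```text
4.7 [580.1926135   84.86598489  65.40870143] [0.97834781 4.63831539 4.77324919]
[[161 159 160 157 158 164 162 146 132 132 131]
 [160 160 159 157 161 163 155 135 132 131 132]
 [161 160 158 158 164 155 135 130 132 128 123]
 [161 159 157 158 161 130  69  92 121 120 101]
 [161 159 157 160 150 105  58  62  68 102 125]
 [162 158 157 159 130  69  59  85 111 131 137]
 [159 156 156 135  84  59  87 147 177 168 138]
 [159 153 135  96  58  66 132 173 176 168 138]
 [157 125  67  61  61  83 141 174 178 168 139]
 [145  98  58  59  59  82 143 174 179 165 129]]
[[225 223 224 221 221 228 235 247 251 248 210]
 [224 225 222 220 225 229 242 250 251 247 210]
 [225 224 222 222 227 232 242 249 251 244 191]
 [225 223 220 221 225 187 105 170 236 226 128]
 [225 222 220 223 210 145  73  91 114 146 158]
 [225 222 220 222 183  89  77 130 176 188 172]
 [223 219 218 190 113  74 121 208 239 227 174]
 [222 214 191 134  73  88 186 236 238 228 174]
 [219 176  86  75  75 111 199 237 240 228 173]
 [203 135  73  74  74 111 201 237 241 223 155]]
```

The tip now overlaps the mark's end face, θ ≈ 0.094 rad. Holding here for a second, then releasing and retreating straight up.

>>> send_rows:
  increments:
    - {"claw":0,"tx":0,"ty":0,"tz":0,"wx":0,"wy":0,"wz":0}
    - {"claw":0,"tx":0,"ty":0,"tz":0,"wx":0,"wy":0,"wz":0}
    - {"claw":0,"tx":0,"ty":0,"tz":0,"wx":0,"wy":0,"wz":0}
    - {"claw":0,"tx":0,"ty":0,"tz":0,"wx":0,"wy":0,"wz":0}
    - {"claw":0,"tx":0,"ty":0,"tz":0,"wx":0,"wy":0,"wz":0}

```text
clock: 5.2
eef_pos: [580.2, 84.9, 65.4]
tool_rot: [[-0.961, 0.276, 0.0], [0.276, 0.961, 0.0], [-0.0, 0.0, -1.0]]
force: [1.7, 3.7, 4.8]
width: -0.1
finger_force: 2.7
```

>>> send_rows:
  increments:
    - {"claw":0,"tx":0,"ty":0,"tz":0,"wx":0,"wy":0,"wz":0}
    - {"claw":0,"tx":0,"ty":0,"tz":0,"wx":0,"wy":0,"wz":0}
    - {"claw":0,"tx":0,"ty":0,"tz":0,"wx":0,"wy":0,"wz":0}
    - {"claw":0,"tx":0,"ty":0,"tz":0,"wx":0,"wy":0,"wz":0}
    - {"claw":0,"tx":0,"ty":0,"tz":0,"wx":0,"wy":0,"wz":0}

```text
clock: 5.7
eef_pos: [580.2, 84.9, 65.4]
tool_rot: [[-0.961, 0.276, 0.0], [0.276, 0.961, 0.0], [-0.0, 0.0, -1.0]]
force: [1.6, 4.1, 5.0]
width: 0.1
finger_force: 2.7
```

>>> send_rows:
  increments:
    - {"claw":0,"tx":0,"ty":0,"tz":-0.002,"wx":0,"wy":0,"wz":0}
    - {"claw":0,"tx":0,"ty":0,"tz":-0.004,"wx":0,"wy":0,"wz":0}
    - {"claw":0,"tx":0,"ty":0,"tz":-0.006,"wx":0,"wy":0,"wz":0}
    - {"claw":0,"tx":0,"ty":0,"tz":-0.009,"wx":0,"wy":0,"wz":0}
    - {"claw":0,"tx":0,"ty":0,"tz":-0.015,"wx":0,"wy":0,"wz":0}

```text
clock: 6.2
eef_pos: [578.7, 84.2, 79.6]
tool_rot: [[-0.961, 0.277, -0.002], [0.277, 0.961, -0.001], [0.002, -0.002, -1.0]]
force: [-0.2, 0.8, 0.6]
width: 0.0
finger_force: 0.0
```

>>> send_rows:
  increments:
    - {"claw":0,"tx":0,"ty":0,"tz":-0.02,"wx":0,"wy":0,"wz":0}
    - {"claw":0,"tx":0,"ty":0,"tz":-0.05,"wx":0,"wy":0,"wz":0}
    - {"claw":0,"tx":0,"ty":0,"tz":-0.08,"wx":0,"wy":0,"wz":0}
    - {"claw":0,"tx":0,"ty":0,"tz":-0.09,"wx":0,"wy":0,"wz":0}
    - {"claw":0,"tx":0,"ty":0,"tz":-0.09,"wx":0,"wy":0,"wz":0}

```text
clock: 6.7
eef_pos: [581.0, 84.8, 171.9]
tool_rot: [[-0.961, 0.276, 0.003], [0.276, 0.961, 0.0], [-0.003, 0.001, -1.0]]
force: [0.7, -0.4, 0.2]
width: 0.2
finger_force: 0.0
```

Run:
```python
from h import *
s=get_image("side"); o=arm.observe(); print(o["clock"],o["eef_pos"],o["force"])
print(s[183:189,330:338].sum(2)//3, soft(s,(330,172,343,186),redf))
cv2.imwrite("pics/s5.png",cv2.resize(s[140:260,260:380],(600,600),interpolation=cv2.INTER_CUBIC)[:,:,::-1])
```

```text
6.75 [580.05622432  84.71712462 170.32398069] [ 0.21501047 -0.02620678 -0.76201985]
[[157 160 163 158 146 130 110 132]
 [158 162 165 166 164 170 176 167]
 [157 164 165 138 113 150 171 167]
 [161 166 153 107  60  88 150 168]
 [162 163 134  69  62 110 164 164]
 [159 138  87  61  91 151 178 165]] [336.09541733 178.80710877]
```

View pics/s5.png

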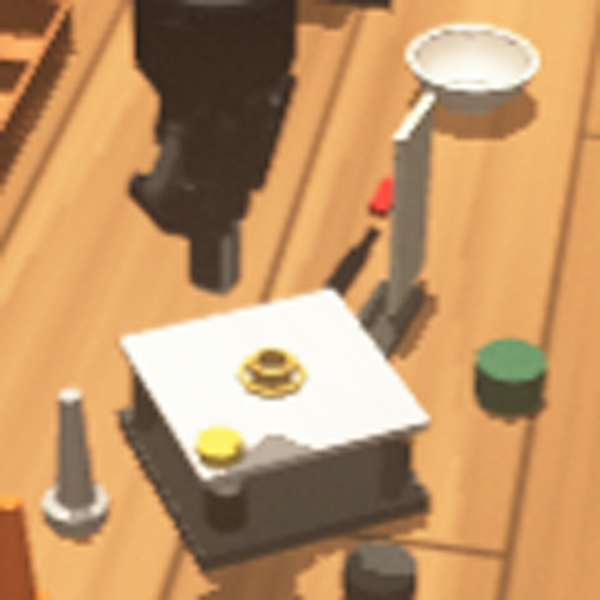

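The plate is level again: tip back at about (334,186), mark still at (336,179), ring and neighbours where they were. Handing in.

```bash
python3 -c "from cell import job; print(job.job_done())"
```

```text
the job is handed in; nothing more can be done
None
```

I pressed the yellow pad to about 0.094 rad, where the pointer tip was level with the red mark to within what the camera can resolve, held it for about 1.2 s and let go; the plate sprang back level, the mark and ring are where they were, and the job is handed in.

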